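# Screw the new cartridge into the bottom of the water filter

## Task

Take the new filter cartridge out of the cup by its knob, lower it upright into the open water-filter housing and screw it clockwise into the seat at the bottom until the rubber ring is squeezed and its shoulder is fully home. The thread is plastic: press only lightly, feel for the start of the thread (turned anticlockwise it drops in), never force it, stop turning when it tightens, and let go. Leave everything else standing where it is.

Things in the scene. Friction and masses are not known exactly. Their poses are not given: they have to be found in the camera images.
- cartridge_middle (a point): The cartridge, a white upright cylinder, 138 mm long, 43 mm in diameter, 0.13 to 0.25 kg, standing in the cup. This point: on its axis, half-way up, 69 mm above its lower tip; z up along the axis. Below its flat shoulder (47 mm below this point) is a spigot 22 mm long, 26 mm in diameter, nose tapered to 22 mm, with three thread lugs out to 34 mm diameter, 8 to 12 mm above the tip.
- knob (a point): Centre of the ribbed round knob on top of the cartridge, 52 mm above the cartridge's middle: 34 mm in diameter, 33 mm tall, grip it at any angle. z up along the cartridge's axis.
- housing: The water-filter housing, fixed, its cap off: a grey upright tube 69 mm outside, 61 mm inside, open rim 105 mm above the stove top, on a black foot 108 mm in diameter. Origin: centre of its underside, z up along the well. Two short pipe stubs reach 60 mm out from the axis at +y and -y, 50 mm up.
- seat (a point): Mouth of the threaded seat at the bottom of the well, on the well's axis, 40 mm above the housing's underside, 65 mm below its rim; home, the cartridge's shoulder is level with it, the cartridge's middle 47 mm and the knob's centre 99 mm above it. A rubber ring stands 2 mm higher and is squeezed (12 N/mm). Right-hand three-start thread, lead 18 mm, 28 mm inside; its start angle varies and cannot be seen.
- rim (a point): Centre of the housing's rim, on the axis, 65 mm above the seat. Feel of the thread: the lowered cartridge rests on it 3 to 9.5 mm short of home, by its angle. Turned anticlockwise (from above) under light pressure it rides up and within a third of a turn drops 5 to 6 mm into the start; some 105 degrees clockwise from there bring it home, squeezing the ring (0.1 to 0.3 N m); past 125 it meets a hard stop.
- cup: The loose straight steel cup in which the cartridge stands, 53 mm in diameter (62 mm at its foot), 60 mm tall, floor 6 mm thick, on a round wooden board whose top is 64 mm above the stove top; origin at the centre of its underside.
- screw_cap: The housing's grey screw cap, 77 mm in diameter, lying near the stove's front edge; a bystander. Origin at the centre of its underside.
- scrub_brush: A grey scrubbing brush with a handle, 61 x 155 x 91 mm, behind the housing; a bystander. Origin at the centre of its underside.
- dish_soap: A standing bottle 226 mm tall at the back; a bystander. Origin at the centre of its underside.
- spice_jar: A standing spice jar, 41 mm in diameter and 105 mm tall, at the back; a bystander. Origin at the centre of its underside.
- bowl: An empty steel bowl, 92 mm wide and 36 mm tall, at the left front; a bystander. Origin at the centre of its underside.
- teaspoon: A teaspoon 130 mm long lying at the back of the wooden board; a bystander. Origin at the centre of its underside.

How it is judged:
By the outcome, as a careful person would: the job done as asked, in the order asked, and still so for the second after the job is handed in, with the robot touching nothing.
It also fails if it takes over 58 s, if anything falls off the work surface, if the arm or the gripper's body presses on something with over 40 N, if the wrist force passes 120 N, or if a joint passes its speed limit or range.

## Robot

A 6-joint arm with a two-finger parallel gripper is mounted at the origin on a cart in front of the work surface, level with it; the furniture and walls round the work are solid. World frame = base frame: x ahead of the robot, y to its left, z up, the work surface at z = 0. Lengths are in m, angles in rad, forces in N, time in s.
With the tool pointing down it reaches from about 0.15 to 0.775 m from the base axis. Payload 6.1 kg.
Tool frame: the origin (TCP) lies on the front face of the gripper's body, between the roots of the fingers; the fingertips stand bot.finger_overhang ahead of it and the grasp point (between the pads) lies 54 mm ahead of it (bot.finger_overhang is the distance from the TCP to the fingertips, in m); z points along the fingers, y is the line along which they close (so a half turn about z gives the same grasp; the last joint's range is limited). The gripper opens to 85 mm and grips with 20 to 120 N. Pads are 22 mm wide; open, the fingers measure 114 mm over their backs; the gripper's body (76 mm by 85 mm) begins 54 mm behind the grasp point. The pads swing forward as they close: fully open they stand 13 mm farther back than shut.
Start: joints at [1.245, 0.126, -0.04, 1.405, 0, 1.571], TCP at [0.168, 0.497, 0.304] pointing down, gripper open.
Joint ranges: [-2.72, 2.72], [-0.95, 1.95], [-1.27, 1.35], [-1.78, 2.02], [-1.46, 1.47], [-3.14, 3.14]. Speed limits (rad/s): [2.39, 2.39, 3.01, 3.14, 3.14, 3.14].

## Interface

Orientations are given as [roll, pitch, yaw] about the fixed x, y, z axes, in that order (R = Rz(yaw) Ry(pitch) Rx(roll)).
In Python, from bench import bot, snapshot gives the robot as it stands.
- The arm moves only by the tool carry_out, never from a script. Its argument "targets" is a list of rows, each a list of 3 entries, a list of its own where there are three numbers: the shift along the world's x, y, z in units of 0.1 m (1.0 is 0.1 m), then the turn, a rotation vector about the world's x, y, z in units of 30 degrees (1.0 is 30 degrees), then the gripper command: -1 is shut, 1 is fully open, values between are in proportion. In form: [[[dx, dy, dz], [ax, ay, az], grip], ...]. A call has 1 to 20 rows; each row shifts and turns the commanded pose from where the row before left it; what a row does not reach is not made up. A row lasts 1/12 s, in which the tool goes at most 41.7 mm and 7.16 degrees, less where a joint would pass 70% of its speed; a pose out of reach is approached as far as the arm can. A call with a number of a shift or a turn outside -1 to 1 is refused whole. A call with a gripper value outside its range is refused whole. The fingers move at their own pace and stop on an object; "grip_force" is the grip in N (left out, the last holds). Time passes only in rows, so rows that do not move let the fingers close. It gives the time, the measured TCP pose, the force, the opening and the grip force at its end, in the units of the state.
- bot.sense(): the state, without advancing time (a new reading comes with each control period).
- snapshot(name): name is "scene" or "top" or "wrist"; returns a dict with "image" (400x640x3 uint8, red, green, blue), "vertical_fov" (degrees; the focal length in pixels is half the picture's height over the tangent of half this angle, whatever the lens; pixels are square), "cx", "cy" (the principal point, pixels), "rvec" (rotation vector, rad) and "tvec" (3), from world to camera coordinates, as OpenCV has them; the wrist camera has in their place "hand_eye" (4x4, takes a point from camera to tool coordinates, whose origin is the TCP and whose axes are the flange's). Camera axes: x right, y down, z forward; pixel columns grow to the right and rows downward; lengths in m; the calibration is good to about 2 mm. A picture is of the moment at which its call begins: read the wrist's pose just before it. There is no depth.
- bot.close_job(): hands the job in; it is judged then, once.
The state is a dict: "time": time; "q": joint angles; "joint_velocities": joint speeds; "effort": joint torques, N m; "position": TCP position; "ee_rot": TCP orientation; "contact_force": force on the tool from outside, world axes, zero at the start; "torque": the same for the moment, N m; "grip_width": finger opening in m; "finger_force": force on a finger pad.
Only numpy, scipy, OpenCV 4.12 (cv2) and the standard library are available. Lean on these libraries where they do the work, as an engineer would, in place of code of your own. Each camera call takes 0.05 s, during which the arm holds its last target. There are 200 camera calls.

## Working session

There is one attempt and no reset: what is moved stays moved. The work goes in short steps, Python scripts to look and compute and a tool call to move; the robot and the scene stay as the last step left them, time stands still between calls to the robot, and variables do not carry over. Pictures are saved under pics/ and viewed, at most 10 in all, crops included, and the job is handed in when it is done.

Besides the shell and the picture viewer there is one more tool, called after ">>>" as name(argument=value, ...), one argument or row to a line, values as JSON. carry_out: Moves the arm, as the interface text tells. Its arguments: {"type":"object","properties":{"targets":{"type":"array"},"grip_force":{"type":"number"}},"required":["targets"]}

```bash
mkdir -p pics; ls; cat > h.py <<'E'
import numpy as np, cv2
from bench import bot, snapshot
def shot(n,f):
    s=snapshot(n); cv2.imwrite('pics/'+f,cv2.cvtColor(s['image'],cv2.COLOR_RGB2BGR)); return s
E
python3 - <<'E'
from h import *
import pickle
st=bot.sense(); print(st, bot.finger_overhang)
d={}
for n in ('scene','top'):
    s=shot(n,n+'0.png'); d[n]=s; print(n,{k:v for k,v in s.items() if k!='image'})
pickle.dump(d,open('d.pkl','wb'))
E
```

```text
pics
{'time': 0.0, 'q': array([ 1.24498706e+00,  1.26381840e-01, -4.06318907e-02,  1.40540200e+00,
        2.35381822e-05,  1.57077231e+00]), 'joint_velocities': array([ 0.0001558 , -0.00034097, -0.00078942, -0.00149363, -0.00091164,
       -0.00013012]), 'effort': array([-1.35976494e-03, -4.35912001e+01,  3.52927959e+01,  1.71828404e-02,
       -3.19721687e-05,  3.42519250e-06]), 'position': array([0.1679381 , 0.49709654, 0.30311648]), 'ee_rot': array([-3.13997325e+00, -2.35770414e-05,  2.81580737e+00]), 'contact_force': array([-0.32715098, -0.84195724, -0.24094927]), 'torque': array([ 0.02577584, -0.050542  ,  0.00831734]), 'finger_force': 0.0, 'grip_width': 0.08516358169655379} 0.0726
scene {'vertical_fov': 44.41671745877573, 'cx': 312.77899206902174, 'cy': 193.78044502116703, 'rvec': array([ 2.37985825, -0.60003179,  0.2178286 ]), 'tvec': array([-0.36224346,  0.4132956 ,  0.98232189])}
top {'vertical_fov': 50.79663594598604, 'cx': 317.7966215758227, 'cy': 208.48893003273218, 'rvec': array([ 2.19319314, -2.15767522,  0.0933849 ]), 'tvec': array([0.18539259, 0.55261225, 1.05698067])}
```

View pics/scene0.png

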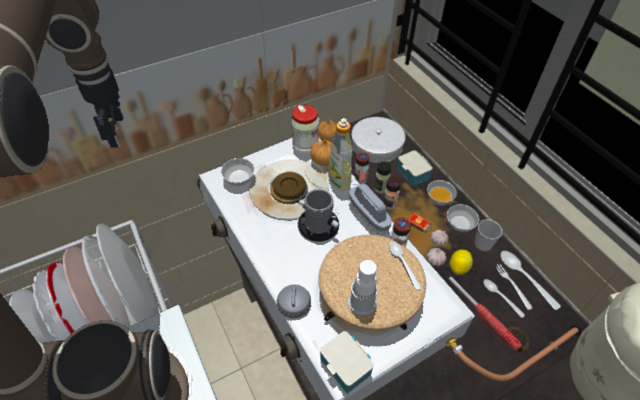

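View pics/top0.png

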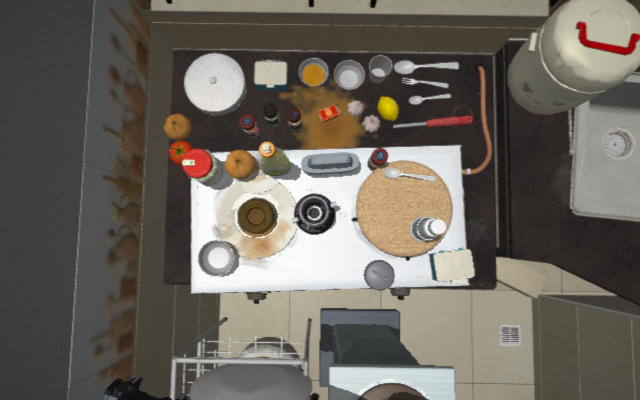

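The scene view shows the knob top near (368,267) and the housing rim near (319,198). In the top view the cartridge is near (432,228) and the rim near (316,212). I'll enlarge both for accurate pixel positions.

```bash
python3 - <<'E'
import cv2,numpy as np
a=cv2.imread('pics/scene0.png');b=cv2.imread('pics/top0.png')
def c(i,x,y,w,h,s): return cv2.resize(i[y:y+h,x:x+w],None,fx=s,fy=s,interpolation=cv2.INTER_CUBIC)
r1=np.hstack([c(b,284,182,64,48,6),c(b,400,200,64,48,6)])
r2=np.hstack([c(a,288,180,64,48,6),c(a,336,255,64,48,6)])
cv2.imwrite('pics/z0.png',np.vstack([r1,r2]))
E
```

```text
(no output)
```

View pics/z0.png

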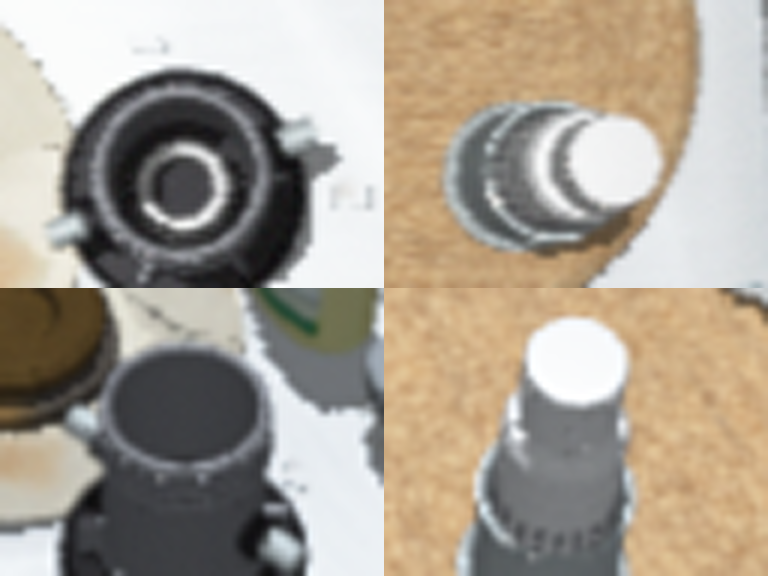

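```bash
cat >> h.py <<'E'
def ray(s,uv):
    f=200/np.tan(np.radians(s['vertical_fov']/2)); R=cv2.Rodrigues(s['rvec'])[0]
    d=R.T@np.array([(uv[0]-s['cx'])/f,(uv[1]-s['cy'])/f,1]); return -R.T@s['tvec'],d
def atz(s,uv,z):
    o,d=ray(s,uv); return o+d*(z-o[2])/d[2]
def tri(rs):
    A=0;b=0
    for o,d in rs:
        d=d/np.linalg.norm(d);P=np.eye(3)-np.outer(d,d);A=A+P;b=b+P@o
    return np.linalg.solve(A,b)
E
python3 - <<'E'
from h import *
import pickle
d=pickle.load(open('d.pkl','rb'));np.set_printoptions(precision=4,suppress=True)
for n,t,sc,z in(('rim',(313.4,210),(318.7,199.5),.105),('knobtop',(438.1,226.4),(367.7,266.7),.2075)):
    print(n,tri([ray(d['top'],t),ray(d['scene'],sc)]),atz(d['top'],t,z),atz(d['scene'],sc,z))
print('ring',atz(d['top'],(313.9,212.6),.042))
S=snapshot('wrist');print({k:v for k,v in S.items() if k!='image'})
E
```

```text
rim [0.5384 0.2048 0.1027] [0.5386 0.2045 0.105 ] [0.5371 0.2033 0.105 ]
knobtop [ 0.4988 -0.0616  0.2079] [ 0.4994 -0.062   0.2075] [ 0.4984 -0.0612  0.2075]
ring [0.5374 0.204  0.042 ]
{'vertical_fov': 65.75412241758085, 'cx': 323.73997022661683, 'cy': 206.4035048878019, 'hand_eye': array([[ 0.0009, -0.9555, -0.2951,  0.0753],
       [ 1.    ,  0.001 , -0.0002, -0.0001],
       [ 0.0005, -0.2951,  0.9555, -0.0698],
       [ 0.    ,  0.    ,  0.    ,  1.    ]])}
```

>>> carry_out(
  targets=[
    [[0.184, -0.311, 0.05], [0, 0, -0.235], 1],
    [[0.184, -0.311, 0.05], [0, 0, -0.235], 1],
    [[0.184, -0.311, 0.05], [0, 0, -0.235], 1],
    [[0.184, -0.311, 0.05], [0, 0, -0.235], 1],
    [[0.184, -0.311, 0.05], [0, 0, -0.235], 1],
    [[0.184, -0.311, 0.05], [0, 0, -0.235], 1],
    [[0.184, -0.311, 0.05], [0, 0, -0.235], 1],
    [[0.184, -0.311, 0.05], [0, 0, -0.235], 1],
    [[0.184, -0.311, 0.05], [0, 0, -0.235], 1],
    [[0.184, -0.311, 0.04], [0, 0, -0.235], 1],
    [[0.184, -0.311, 0.04], [0, 0, -0.235], 1],
    [[0.184, -0.311, 0.04], [0, 0, -0.235], 1],
    [[0.184, -0.311, 0.04], [0, 0, -0.235], 1],
    [[0.184, -0.311, 0.04], [0, 0, -0.235], 1],
    [[0.184, -0.311, 0.04], [0, 0, -0.235], 1],
    [[0.184, -0.311, 0.03], [0, 0, -0.235], 1],
    [[0.184, -0.311, 0.02], [0, 0, -0.235], 1],
    [[0.184, -0.311, 0], [0, 0, -0.235], 1],
    [[0, 0, 0], [0, 0, 0], 1],
    [[0, 0, 0], [0, 0, 0], 1],
  ],
)

```text
time: 1.82
position: [0.4998, -0.064, 0.3768]
ee_rot: [-3.14, 0.001, 0.598]
contact_force: [0.4, 0.5, -0.7]
grip_width: 0.0854
finger_force: 0.0
```

```bash
python3 - <<'E'
from h import *
st=bot.sense();print(st['position'],st['ee_rot'],st['q'],st['contact_force'],st['torque'])
s=shot('wrist','w1.png')
import pickle;pickle.dump((st,s),open('w1.pkl','wb'))
E
```

```text
[ 0.49979304 -0.0640255   0.37681393] [-3.14014568e+00  1.45564591e-03  5.98148035e-01] [-1.27461640e-01  9.90986114e-02  9.00635456e-02  1.56381042e+00
  1.16517396e-04  2.41598391e+00] [ 0.41373502  0.54586136 -0.67520314] [ 0.05220879  0.04488933 -0.02574631]
```

View pics/w1.png

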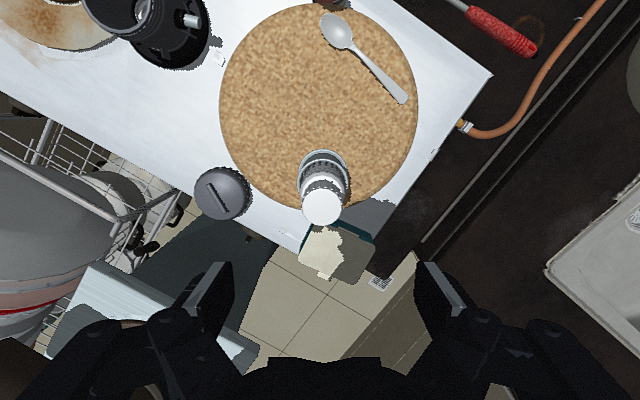

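The wrist view shows the knob's white top at about (321,208), the spoon at the back of the board and the open housing at top left. I'll check this against the earlier estimate.

```bash
cat >> h.py <<'E'
from scipy.spatial.transform import Rotation as Ro
def wz(st,s,uv,z):
    f=200/np.tan(np.radians(s['vertical_fov']/2)); T=s['hand_eye'];R=Ro.from_euler('xyz',st['ee_rot']).as_matrix()
    o=st['position']+R@T[:3,3]; d=R@T[:3,:3]@np.array([(uv[0]-s['cx'])/f,(uv[1]-s['cy'])/f,1]); return o+d*(z-o[2])/d[2]
E
python3 - <<'E'
from h import *
import pickle
st,s=pickle.load(open('w1.pkl','rb'))
g=s['image'].astype(int).min(2)
m=(g>225).astype(np.uint8); m[:, :290]=0;m[:,350:]=0;m[:180]=0;m[231:]=0
n,l,stt,c=cv2.connectedComponentsWithStats(m);print(stt[1:],c[1:])
cn=max(cv2.findContours(m,0,2)[0],key=len);print(cv2.minEnclosingCircle(cn))
for uv in ((321,208),(321.5,207)):print(wz(st,s,uv,.2075))
d=pickle.load(open('d.pkl','rb'))
print('soap cap',atz(d['top'],(267,148),.226))
E
```

```text
[[ 302  180   16   16   48]
 [ 328  180   13    9   30]
 [ 325  187    1    1    1]
 [ 313  188    1    1    1]
 [ 303  189   38   36 1060]
 [ 331  189    1    1    1]
 [ 340  191    2    1    2]
 [ 307  192    1    1    1]
 [ 290  208    2    1    2]
 [ 294  209    2    1    2]
 [ 298  210    1    1    1]
 [ 308  225    2    3    3]
 [ 306  229    2    2    2]] [[307.375      184.875     ]
 [334.86666667 182.93333333]
 [325.         187.        ]
 [313.         188.        ]
 [321.35471698 206.32924528]
 [331.         189.        ]
 [340.5        191.        ]
 [307.         192.        ]
 [290.5        208.        ]
 [294.5        209.        ]
 [298.         210.        ]
 [308.33333333 226.        ]
 [306.5        229.5       ]]
((321.4929504394531, 206.21127319335938), 18.890979766845703)
[ 0.49834781 -0.06238397  0.2075    ]
[ 0.49927917 -0.06224104  0.2075    ]
soap cap [0.65836029 0.30329878 0.226     ]
```

>>> carry_out(
  targets=[
    [[-0.003, 0.01, -0.07], [0, 0, 0.229], 1],
    [[-0.002, 0.008, -0.07], [0, 0, 0.229], 1],
    [[0, 0, -0.07], [0, 0, 0.229], 1],
    [[0, 0, -0.07], [0, 0, 0.229], 1],
    [[0, 0, -0.07], [0, 0, 0.229], 1],
    [[0, 0, -0.07], [0, 0, 0.229], 1],
    [[0, 0, -0.07], [0, 0, 0.229], 1],
    [[0, 0, -0.07], [0, 0, 0.229], 1],
    [[0, 0, -0.07], [0, 0, 0.229], 1],
    [[0, 0, -0.07], [0, 0, 0.229], 1],
    [[0, 0, -0.05], [0, 0, 0], 1],
    [[0, 0, -0.08], [0, 0, 0], 1],
    [[0, 0, -0.1], [0, 0, 0], 1],
    [[0, 0, -0.1], [0, 0, 0], 1],
    [[0, 0, -0.1], [0, 0, 0], 1],
    [[0, 0, -0.08], [0, 0, 0], 1],
    [[0, 0, -0.04], [0, 0, 0], 1],
    [[0, 0, 0], [0, 0, 0], 1],
    [[0, 0, 0], [0, 0, 0], 1],
  ],
)

```text
time: 3.45
position: [0.4987, -0.0607, 0.2528]
ee_rot: [-3.141, -0.0, 1.8]
contact_force: [-0.4, -0.0, 0.2]
grip_width: 0.0853
finger_force: 0.0
```

>>> carry_out(
  targets=[
    [[0.005, -0.014, -0.015], [0, 0, 0], 0.4],
    [[0, 0, 0], [0, 0, 0], 0.1],
    [[0, 0, 0], [0, 0, 0], 0.0],
    [[0, 0, 0], [0, 0, 0], -0.3],
    [[0, 0, 0], [0, 0, 0], -1],
    [[0, 0, 0], [0, 0, 0], -1],
    [[0, 0, 0], [0, 0, 0], -1],
    [[0, 0, 0], [0, 0, 0], -1],
    [[0, 0, 0], [0, 0, 0], -1],
    [[0, 0, 0], [0, 0, 0], -1],
  ],
  grip_force=45,
)

```text
time: 4.28
position: [0.4994, -0.0621, 0.2518]
ee_rot: [3.141, 0.0, 1.8]
contact_force: [-0.6, 0.3, 4.9]
grip_width: 0.0316
finger_force: 44.8
```

>>> carry_out(
  targets=[
    [[0, 0, 0.03], [0, 0, 0], -1],
    [[0, 0, 0.06], [0, 0, 0], -1],
    [[0, 0, 0.1], [0, 0, 0], -1],
    [[0, 0, 0.12], [0, 0, 0], -1],
    [[0, 0, 0.12], [0, 0, 0], -1],
    [[0, 0, 0.12], [0, 0, 0], -1],
    [[0, 0, 0.12], [0, 0, 0], -1],
    [[0, 0, 0.12], [0, 0, 0], -1],
    [[0, 0, 0.12], [0, 0, 0], -1],
    [[0, 0, 0.08], [0, 0, 0], -1],
    [[0, 0, 0.04], [0, 0, 0], -1],
    [[0, 0, 0], [0, 0, 0], -1],
    [[0, 0, 0], [0, 0, 0], -1],
  ],
)

```text
time: 5.37
position: [0.4992, -0.062, 0.3542]
ee_rot: [-3.141, -0.0, 1.8]
contact_force: [0.0, -0.4, -1.5]
grip_width: 0.0314
finger_force: 44.8
```

```bash
python3 - <<'E'
from h import *
st=bot.sense();print(st['position'],st['ee_rot'],st['q'],st['contact_force'],st['torque'],st['grip_width'])
a=shot('scene','s2.png')['image'];b=shot('wrist','w2.png')['image']
cv2.imwrite('pics/z2.png',np.vstack([cv2.resize(a[130:370,240:480],(560,560))[:300],np.zeros((1,560,3),np.uint8),cv2.resize(b,(480,300))[:,:480] if 0 else cv2.resize(b,(560,298))])[:,:,::-1])
E
```

```text
[ 0.49923265 -0.06202863  0.354174  ] [-3.14130292e+00 -6.63885006e-05  1.80004885e+00] [-1.23597687e-01  9.01762402e-02  3.02699552e-02  1.51118487e+00
 -3.78275294e-05  1.21794611e+00] [ 0.01381038 -0.40237835 -1.48407002] [ 0.0377156   0.01410866 -0.01984344] 0.031419067130675805
```

View pics/z2.png

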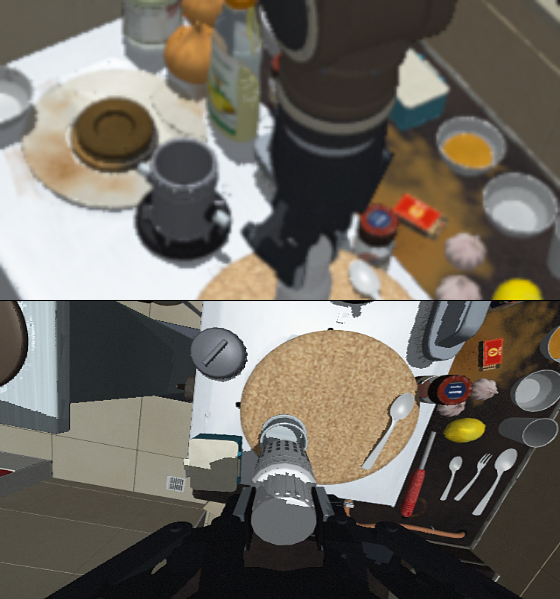

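The cartridge is held upright by the knob, and the cup still stands on the board. Next I'll move over the housing.

>>> carry_out(
  targets=[
    [[0.015, 0.08, 0], [0, 0, 0.1], -1],
    [[0.03, 0.18, 0], [0, 0, 0.2], -1],
    [[0.035, 0.25, 0], [0, 0, 0.22], -1],
    [[0.035, 0.25, 0], [0, 0, 0.22], -1],
    [[0.035, 0.25, 0], [0, 0, 0.22], -1],
    [[0.035, 0.25, 0], [0, 0, 0.22], -1],
    [[0.035, 0.25, 0], [0, 0, 0.22], -1],
    [[0.035, 0.25, 0], [0, 0, 0.22], -1],
    [[0.035, 0.25, 0], [0, 0, 0.22], -1],
    [[0.035, 0.25, 0], [0, 0, 0.22], -1],
    [[0.035, 0.22, 0], [0, 0, 0.2], -1],
    [[0.025, 0.13, 0], [0, 0, 0.15], -1],
    [[0.005, 0.052, 0], [0, 0, 0.1], -1],
    [[0, 0, 0], [0, 0, 0], -1],
    [[0, 0, 0], [0, 0, 0], -1],
    [[0, 0, 0], [0, 0, 0], -1],
  ],
)

```text
time: 6.8
position: [0.5381, 0.2037, 0.354]
ee_rot: [-3.141, -0.001, 3.113]
contact_force: [0.3, 0.5, -0.6]
grip_width: 0.0319
finger_force: 44.8
```

```bash
python3 - <<'E'
from h import *
st=bot.sense();print(st['position'],st['ee_rot'],st['q'],st['contact_force'],st['torque'])
s=shot('wrist','w3.png');import pickle;pickle.dump((st,s),open('w3.pkl','wb'))
# projected expected rim & seat ring for overlay check
f=200/np.tan(np.radians(s['vertical_fov']/2));T=s['hand_eye'];R=Ro.from_euler('xyz',st['ee_rot']).as_matrix()
def pj(P):
    c=T[:3,:3].T@(R.T@(P-st['position'])-T[:3,3]);return (c[:2]/c[2]*f+[s['cx'],s['cy']])
im=cv2.resize(s['image'][:,:,::-1],None,fx=2,fy=2)
for a in np.linspace(0,2*np.pi,48,endpoint=False):
    for r,z,col in((.0345,.105,(0,255,0)),):
        p=pj(np.array([.538+r*np.cos(a),.2042+r*np.sin(a),z]));cv2.circle(im,tuple(int(v) for v in 2*p),1,col,-1)
p=pj(np.array([.538,.2042,.105]));print(p)
x,y=(2*p).astype(int);y0=max(0,y-240)
cv2.imwrite('pics/z3.png',im[y0:y0+560,max(0,x-360):x+360])
print(y0,x-360)
E
```

```text
[0.53806065 0.20370877 0.35402798] [-3.14107268e+00 -7.08618769e-04  3.11256733e+00] [ 3.62003095e-01  2.31460031e-01  1.97634078e-01  1.53782369e+00
 -2.10645151e-04  3.91028320e-01] [ 0.32124094  0.49091979 -0.63552149] [-0.06085516  0.01137675 -0.01532939]
[324.52922805 185.56579186]
131 289
```

View pics/z3.png

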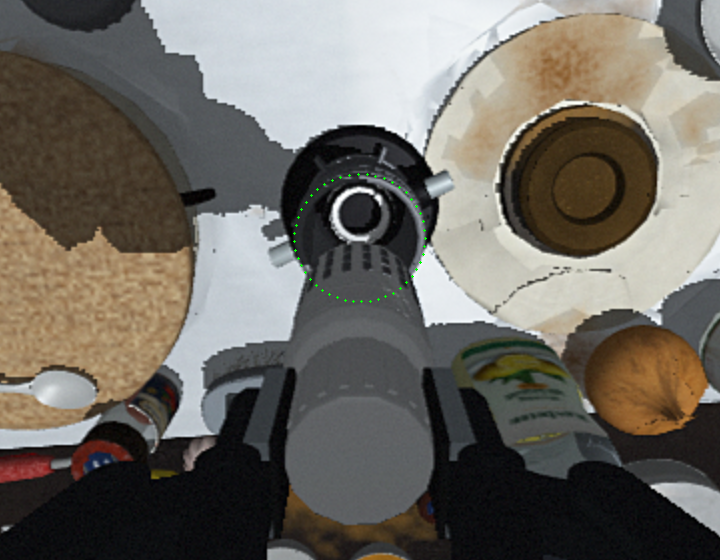

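The overlay matches the housing's outer rim. The white seat ring shows at crop (358,213), which is image pixel (323.5,172).

```bash
python3 - <<'E'
from h import *
import pickle
st,s=pickle.load(open('w3.pkl','rb'))
print(wz(st,s,(323.3,171.8),.042))
# rim edge check: crop rim at left/right extremes 295,426 at row ~235
print(wz(st,s,((289+360.5)/2-.25,(131+240)/2),.105))
E
```

```text
[0.53519735 0.20284733 0.042     ]
[0.53792792 0.20417109 0.105     ]
```

>>> carry_out(
  targets=[
    [[-0.005, 0, -0.06], [0, 0, 0], -1],
    [[-0.003, 0, -0.12], [0, 0, 0], -1],
    [[0, 0, -0.15], [0, 0, 0], -1],
    [[0, 0, -0.15], [0, 0, 0], -1],
    [[0, 0, -0.15], [0, 0, 0], -1],
    [[0, 0, -0.15], [0, 0, 0], -1],
    [[0, 0, -0.15], [0, 0, 0], -1],
    [[0, 0, -0.15], [0, 0, 0], -1],
    [[0, 0, -0.1], [0, 0, 0], -1],
    [[0, 0, -0.07], [0, 0, 0], -1],
    [[0, 0, -0.04], [0, 0, 0], -1],
    [[0, 0, 0], [0, 0, 0], -1],
    [[0, 0, 0], [0, 0, 0], -1],
  ],
)

```text
time: 7.93
position: [0.5376, 0.2041, 0.2259]
ee_rot: [3.141, 0.001, 3.114]
contact_force: [-0.1, -0.1, -2.5]
grip_width: 0.032
finger_force: 44.8
```

>>> carry_out(
  targets=[
    [[0, 0, -0.03], [0, 0, 0], -1],
    [[0, 0, -0.03], [0, 0, 0], -1],
    [[0, 0, -0.03], [0, 0, 0], -1],
    [[0, 0, -0.03], [0, 0, 0], -1],
    [[0, 0, 0], [0, 0, 0], -1],
    [[0, 0, 0], [0, 0, 0], -1],
  ],
)

```text
time: 8.43
position: [0.5373, 0.2041, 0.2131]
ee_rot: [-3.141, -0.0, 3.114]
contact_force: [1.2, -0.5, -3.6]
grip_width: 0.0315
finger_force: 44.8
```

>>> carry_out(
  targets=[
    [[0, 0, -0.01], [0, 0, 0], -1],
    [[0, 0, -0.01], [0, 0, 0], -1],
    [[0, 0, -0.01], [0, 0, 0], -1],
    [[0, 0, 0], [0, 0, 0], -1],
    [[0, 0, 0], [0, 0, 0], -1],
  ],
)

```text
time: 8.85
position: [0.5374, 0.2042, 0.2104]
ee_rot: [-3.142, -0.0, 3.114]
contact_force: [-0.9, 0.4, -2.4]
grip_width: 0.0319
finger_force: 44.8
```

>>> carry_out(
  targets=[
    [[0, 0, -0.01], [0, 0, 0], -1],
    [[0, 0, -0.01], [0, 0, 0], -1],
    [[0, 0, 0], [0, 0, 0], -1],
    [[0, 0, 0], [0, 0, 0], -1],
  ],
)

```text
time: 9.18
position: [0.5374, 0.2042, 0.2083]
ee_rot: [-3.141, -0.0, 3.114]
contact_force: [0.1, 0.1, -1.9]
grip_width: 0.0318
finger_force: 44.8
```

>>> carry_out(
  targets=[
    [[0, 0, -0.01], [0, 0, 0], -1],
    [[0, 0, -0.01], [0, 0, 0], -1],
    [[0, 0, 0], [0, 0, 0], -1],
    [[0, 0, 0], [0, 0, 0], -1],
  ],
)

```text
time: 9.52
position: [0.5374, 0.2041, 0.2063]
ee_rot: [-3.142, -0.0, 3.114]
contact_force: [-0.4, -0.4, -1.4]
grip_width: 0.0318
finger_force: 44.8
```

>>> carry_out(
  targets=[
    [[0, 0, -0.01], [0, 0, 0], -1],
    [[0, 0, -0.005], [0, 0, 0], -1],
    [[0, 0, 0], [0, 0, 0], -1],
    [[0, 0, 0], [0, 0, 0], -1],
  ],
)

```text
time: 9.85
position: [0.5374, 0.2042, 0.2049]
ee_rot: [3.142, -0.0, 3.114]
contact_force: [-0.3, -0.2, -2.6]
grip_width: 0.0317
finger_force: 44.8
```

>>> carry_out(
  targets=[
    [[0, 0, -0.01], [0, 0, 0], -1],
    [[0, 0, 0], [0, 0, 0], -1],
    [[0, 0, 0], [0, 0, 0], -1],
  ],
)

```text
time: 10.1
position: [0.5377, 0.2042, 0.2045]
ee_rot: [3.141, 0.001, 3.114]
contact_force: [-0.2, -0.4, 3.5]
grip_width: 0.0315
finger_force: 45.4
```

>>> carry_out(
  targets=[
    [[0, 0, 0.0025], [0, 0, 0.167], -1],
    [[0, 0, 0.0025], [0, 0, 0.167], -1],
    [[0, 0, 0.0025], [0, 0, 0.167], -1],
    [[0, 0, 0], [0, 0, 0], -1],
  ],
)

```text
time: 10.43
position: [0.5377, 0.2043, 0.2053]
ee_rot: [3.141, 0.001, -2.905]
contact_force: [-0.5, -0.6, 3.7]
grip_width: 0.0322
finger_force: 45.4
```

>>> carry_out(
  targets=[
    [[0, 0, 0.0025], [0, 0, 0.167], -1],
    [[0, 0, 0.0025], [0, 0, 0.167], -1],
    [[0, 0, 0.0025], [0, 0, 0.167], -1],
    [[0, 0, 0.0025], [0, 0, 0.167], -1],
    [[0, 0, 0.0025], [0, 0, 0.167], -1],
    [[0, 0, 0], [0, 0, 0], -1],
  ],
)

```text
time: 10.93
position: [0.5377, 0.2043, 0.2065]
ee_rot: [-3.141, 0.001, -2.47]
contact_force: [-0.1, -0.8, 4.3]
grip_width: 0.0318
finger_force: 45.4
```

>>> carry_out(
  targets=[
    [[0, 0, 0.0025], [0, 0, 0.167], -1],
    [[0, 0, 0.0025], [0, 0, 0.167], -1],
    [[0, 0, 0.0025], [0, 0, 0.167], -1],
    [[0, 0, 0.0025], [0, 0, 0.167], -1],
    [[0, 0, 0.0025], [0, 0, 0.167], -1],
    [[0, 0, 0], [0, 0, 0], -1],
  ],
)

```text
time: 11.43
position: [0.5377, 0.2043, 0.2077]
ee_rot: [-3.141, 0.001, -2.034]
contact_force: [-0.2, 0.2, 5.4]
grip_width: 0.0313
finger_force: 45.5
```

>>> carry_out(
  targets=[
    [[0, 0, 0.0025], [0, 0, 0.167], -1],
    [[0, 0, 0.0025], [0, 0, 0.167], -1],
    [[0, 0, 0.0025], [0, 0, 0.167], -1],
    [[0, 0, 0.0025], [0, 0, 0.167], -1],
    [[0, 0, 0], [0, 0, 0], -1],
  ],
)

```text
time: 11.85
position: [0.5376, 0.2042, 0.2085]
ee_rot: [-3.141, 0.0, -1.685]
contact_force: [-0.5, 0.3, 4.2]
grip_width: 0.0318
finger_force: 45.5
```

>>> carry_out(
  targets=[
    [[0, 0, 0.002], [0, 0, 0.167], -1],
    [[0, 0, 0.002], [0, 0, 0.167], -1],
    [[0, 0, 0], [0, 0, 0], -1],
  ],
)

```text
time: 12.1
position: [0.5374, 0.2041, 0.2081]
ee_rot: [3.141, -0.0, -1.511]
contact_force: [1.5, -0.6, 1.4]
grip_width: 0.0318
finger_force: 45.1
```

>>> carry_out(
  targets=[
    [[0, 0, 0], [0, 0, 0.1], -1],
    [[0, 0, -0.005], [0, 0, 0.1], -1],
    [[0, 0, 0], [0, 0, 0], -1],
  ],
)

```text
time: 12.35
position: [0.5369, 0.204, 0.207]
ee_rot: [3.14, -0.0, -1.408]
contact_force: [0.8, 0.7, -1.8]
grip_width: 0.0317
finger_force: 44.8
```

Contact is gone, so this is the drop. I'll lower gently without turning.

>>> carry_out(
  targets=[
    [[0, 0, -0.01], [0, 0, 0], -1],
    [[0, 0, -0.01], [0, 0, 0], -1],
    [[0, 0, 0], [0, 0, 0], -1],
    [[0, 0, 0], [0, 0, 0], -1],
  ],
)

```text
time: 12.68
position: [0.5373, 0.2041, 0.2057]
ee_rot: [3.141, -0.0, -1.405]
contact_force: [-0.4, 0.2, -1.8]
grip_width: 0.032
finger_force: 44.8
```

>>> carry_out(
  targets=[
    [[0, 0, -0.01], [0, 0, 0], -1],
    [[0, 0, -0.005], [0, 0, 0], -1],
    [[0, 0, 0], [0, 0, 0], -1],
    [[0, 0, 0], [0, 0, 0], -1],
  ],
)

```text
time: 13.02
position: [0.5374, 0.2042, 0.2045]
ee_rot: [-3.142, 0.0, -1.403]
contact_force: [-0.1, -0.5, -1.9]
grip_width: 0.0317
finger_force: 44.8
```

>>> carry_out(
  targets=[
    [[0, 0, -0.01], [0, 0, 0], -1],
    [[0, 0, 0], [0, 0, 0], -1],
    [[0, 0, 0], [0, 0, 0], -1],
  ],
)

```text
time: 13.27
position: [0.5375, 0.2042, 0.2037]
ee_rot: [-3.141, 0.0, -1.403]
contact_force: [0.5, -0.3, -0.8]
grip_width: 0.0319
finger_force: 45.0
```

>>> carry_out(
  targets=[
    [[0, 0, -0.006], [0, 0, 0], -1],
    [[0, 0, 0], [0, 0, 0], -1],
    [[0, 0, 0], [0, 0, 0], -1],
  ],
)

```text
time: 13.52
position: [0.5376, 0.2043, 0.2036]
ee_rot: [-3.141, 0.0, -1.403]
contact_force: [-1.1, 0.2, 4.4]
grip_width: 0.0318
finger_force: 45.4
```

>>> carry_out(
  targets=[
    [[0, 0, -0.0025], [0, 0, -0.167], -1],
    [[0, 0, -0.0025], [0, 0, -0.167], -1],
    [[0, 0, -0.0025], [0, 0, -0.167], -1],
    [[0, 0, -0.0025], [0, 0, -0.167], -1],
    [[0, 0, 0], [0, 0, 0], -1],
  ],
)

```text
time: 13.93
position: [0.5378, 0.2043, 0.2025]
ee_rot: [-3.14, 0.001, -1.755]
contact_force: [-0.4, 0.1, 4.8]
grip_width: 0.0318
finger_force: 45.4
```

```bash
python3 -c "
from h import *
s=bot.sense();print(s['torque'],s['contact_force'],s['q'])"
```

```text
[-0.03814968  0.05434003 -0.09162755] [-0.39060838  0.14536099  4.76664208] [ 3.63046914e-01  2.36888313e-01 -1.27562439e-01  1.20497047e+00
 -5.82729509e-05 -1.02373640e+00]
```

>>> carry_out(
  targets=[
    [[0, 0, -0.0025], [0, 0, -0.167], -1],
    [[0, 0, -0.0025], [0, 0, -0.167], -1],
    [[0, 0, -0.0025], [0, 0, -0.167], -1],
    [[0, 0, -0.0025], [0, 0, -0.167], -1],
    [[0, 0, 0], [0, 0, 0], -1],
  ],
)

```text
time: 14.35
position: [0.5378, 0.2043, 0.2016]
ee_rot: [-3.141, 0.001, -2.103]
contact_force: [1.2, 0.6, 4.8]
grip_width: 0.0316
finger_force: 45.5
```

```bash
python3 -c "
from h import *
s=bot.sense();print(s['torque'],s['contact_force'],s['q'][5])"
```

```text
[-0.04082189  0.04219533 -0.07434146] [1.20573935 0.55506748 4.81595092] -0.675907275346999
```

>>> carry_out(
  targets=[
    [[0, 0, -0.0025], [0, 0, -0.167], -1],
    [[0, 0, -0.0025], [0, 0, -0.167], -1],
    [[0, 0, -0.0025], [0, 0, -0.167], -1],
    [[0, 0, -0.0025], [0, 0, -0.167], -1],
    [[0, 0, -0.0025], [0, 0, -0.167], -1],
    [[0, 0, 0], [0, 0, 0], -1],
  ],
)

```text
time: 14.85
position: [0.538, 0.2044, 0.2009]
ee_rot: [-3.141, 0.002, -2.54]
contact_force: [-0.3, 0.1, 6.8]
grip_width: 0.0319
finger_force: 45.8
```

```bash
python3 -c "
from h import *
s=bot.sense();print(s['torque'],s['contact_force'],s['q'][5])"
```

```text
[0.0482994  0.07609    0.00148729] [-0.31419411  0.08602464  6.82791988] -0.23897009223628046
```

>>> carry_out(
  targets=[
    [[0, 0, -0.0015], [0, 0, -0.167], -1],
    [[0, 0, -0.0015], [0, 0, -0.167], -1],
    [[0, 0, -0.0015], [0, 0, -0.167], -1],
    [[0, 0, 0], [0, 0, 0], -1],
  ],
)

```text
time: 15.18
position: [0.538, 0.2044, 0.2007]
ee_rot: [3.141, 0.003, -2.802]
contact_force: [-0.9, -0.3, 9.0]
grip_width: 0.0319
finger_force: 45.9
```

```bash
python3 -c "
from h import *
s=bot.sense();print(s['torque'],s['contact_force'],s['q'][5])"
```

```text
[ 0.09480485  0.08434611 -0.0313183 ] [-0.89064061 -0.30547959  9.04396382] 0.023350408448640492
```

>>> carry_out(
  targets=[
    [[0, 0, 0], [0, 0, -0.167], -1],
    [[0, 0, 0], [0, 0, -0.167], -1],
    [[0, 0, 0], [0, 0, 0], -1],
  ],
)

```text
time: 15.43
position: [0.5379, 0.2044, 0.2005]
ee_rot: [3.141, 0.002, -2.977]
contact_force: [-0.2, -0.7, 7.6]
grip_width: 0.0319
finger_force: 45.8
```

```bash
python3 -c "
from h import *
s=bot.sense();print(s['torque'],s['contact_force'],s['q'][5],s['position'],s['ee_rot'])
a=shot('scene','s4.png')['image'];b=shot('wrist','w4.png')['image']
cv2.imwrite('pics/z4.png',np.hstack([cv2.resize(a[110:250,250:390],(420,420)),cv2.resize(b[160:360,230:420],(380,400)) if 0 else cv2.resize(b[150:350,240:420],(378,420))])[:,:,::-1])"
```

```text
[ 0.04603369  0.17220767 -0.06619481] [-0.17237294 -0.69962486  7.59219743] 0.19818075998654452 [0.53789487 0.20444981 0.20049905] [ 3.14080949e+00  2.19526549e-03 -2.97667604e+00]
```

View pics/z4.png

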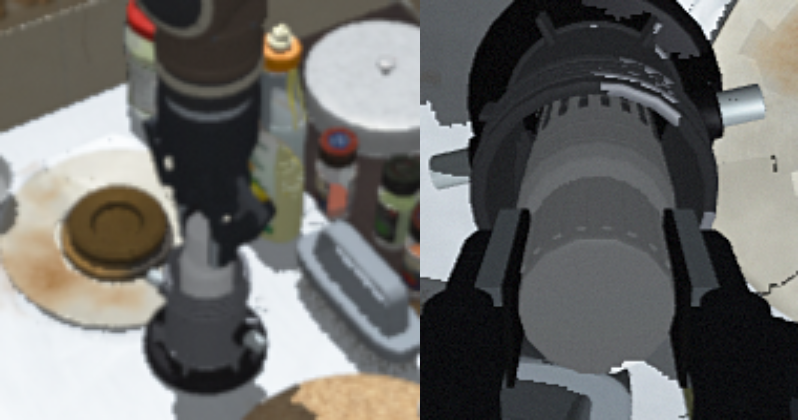

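The cartridge stands upright in the well with the knob well above the rim. In the last step the press force fell while z dropped, which suggests the thread is pulling it down.

>>> carry_out(
  targets=[
    [[0, 0, -0.0015], [0, 0, -0.167], -1],
    [[0, 0, -0.0015], [0, 0, -0.167], -1],
    [[0, 0, 0], [0, 0, 0], -1],
  ],
)

```text
time: 15.78
position: [0.5378, 0.2044, 0.2001]
ee_rot: [3.141, 0.002, 3.132]
contact_force: [-1.3, 0.7, 7.1]
grip_width: 0.0317
finger_force: 45.8
```

```bash
python3 -c "
from h import *
s=bot.sense();print(s['torque'],s['contact_force'],s['q'][5],s['position'],s['ee_rot'])"
```

```text
[-0.02882536  0.14341764 -0.05204502] [-1.33435824  0.72228719  7.05269424] 0.37306724232264754 [0.53778489 0.20436367 0.20008011] [3.14077690e+00 1.75571503e-03 3.13163423e+00]
```

>>> carry_out(
  targets=[
    [[0, 0, -0.002], [0, 0, -0.167], -1],
    [[0, 0, -0.002], [0, 0, -0.167], -1],
    [[0, 0, 0], [0, 0, 0], -1],
  ],
)

```text
time: 16.03
position: [0.5378, 0.2043, 0.1997]
ee_rot: [3.141, 0.002, 2.957]
contact_force: [-1.4, -0.3, 8.1]
grip_width: 0.0316
finger_force: 45.8
```

```bash
python3 -c "
from h import *
s=bot.sense();print(s['torque'],s['contact_force'],s['q'][5],s['position'],s['ee_rot'])"
```

```text
[-0.07919968  0.21595517 -0.15032159] [-1.40568985 -0.30447994  8.12415792] 0.5479473043663797 [0.5377898  0.20429478 0.19965321] [3.14066923e+00 1.57995030e-03 2.95669891e+00]
```

>>> carry_out(
  targets=[
    [[0, 0, -0.002], [0, 0, -0.167], -1],
    [[0, 0, 0], [0, 0, 0], -1],
  ],
)

```text
time: 16.2
position: [0.5378, 0.2043, 0.1994]
ee_rot: [3.141, 0.001, 2.87]
contact_force: [-0.4, -0.5, 7.5]
grip_width: 0.0316
finger_force: 45.8
```

```bash
python3 -c "
from h import *
s=bot.sense();print(s['torque'],s['contact_force'],s['q'][5],s['position'],s['ee_rot'])"
```

```text
[-0.08509588  0.19630635 -0.13248145] [-0.3705516  -0.52190881  7.53641076] 0.6351087395591337 [0.53776025 0.20427388 0.19944962] [3.14060442e+00 1.48347691e-03 2.86954098e+00]
```

>>> carry_out(
  targets=[
    [[0, 0, -0.002], [0, 0, -0.167], -1],
    [[0, 0, 0], [0, 0, 0], -1],
  ],
)

```text
time: 16.37
position: [0.5378, 0.2043, 0.1992]
ee_rot: [3.141, 0.001, 2.782]
contact_force: [-0.6, 0.2, 7.5]
grip_width: 0.0319
finger_force: 45.8
```

```bash
python3 -c "
from h import *
s=bot.sense();print(s['torque'],s['contact_force'],s['q'][5],s['position'],s['ee_rot'])"
```

```text
[-0.11164282  0.18957494 -0.12344989] [-0.6000488   0.18474588  7.51594912] 0.7225860895588917 [0.53778621 0.20425391 0.19922351] [3.14052191e+00 1.41871665e-03 2.78203465e+00]
```

>>> carry_out(
  targets=[
    [[0, 0, -0.0015], [0, 0, -0.1], -1],
    [[0, 0, 0], [0, 0, 0], -1],
    [[0, 0, 0], [0, 0, 0], -1],
  ],
)

```text
time: 16.62
position: [0.5378, 0.2042, 0.1991]
ee_rot: [3.14, 0.001, 2.733]
contact_force: [-1.2, -0.7, 7.8]
grip_width: 0.0321
finger_force: 45.8
```

```bash
python3 -c "
from h import *
s=bot.sense();print(s['torque'],s['contact_force'],s['q'][5],s['position'],s['ee_rot'],s['effort'])"
```

```text
[-0.09738463  0.2031705  -0.13942243] [-1.20374806 -0.70116286  7.80311133] 0.7718662672977866 [0.53779822 0.20424143 0.19911473] [3.14039243e+00 1.38677583e-03 2.73271592e+00] [ 2.05432638e-01 -4.57847643e+01  3.17870200e+01 -4.90211751e-01
  3.62781202e-02 -6.21313951e-02]
```

```bash
python3 -c "
from h import *
shot('wrist','w5.png')
L=[cv2.resize(cv2.imread('pics/w%d.png'%i)[160:360,250:400],None,fx=2.6,fy=2.9,interpolation=2)[:580] for i in (3,5)]
A=cv2.imread('pics/w3.png').astype(int);
L=[np.clip(l.astype(float)*1.6,0,255) for l in L]
for i in (4,5):
    B=cv2.imread('pics/w%d.png'%i).astype(int);print(i,abs(A-B)[290:325,300:340].mean())
cv2.imwrite('pics/z5.png',np.hstack(L))"
```

```text
4 6.925238095238095
5 8.368333333333334[ WARN:0@0.813] global loadsave.cpp:1063 imwrite_ Unsupported depth image for selected encoder is fallbacked to CV_8U.
```

View pics/z5.png

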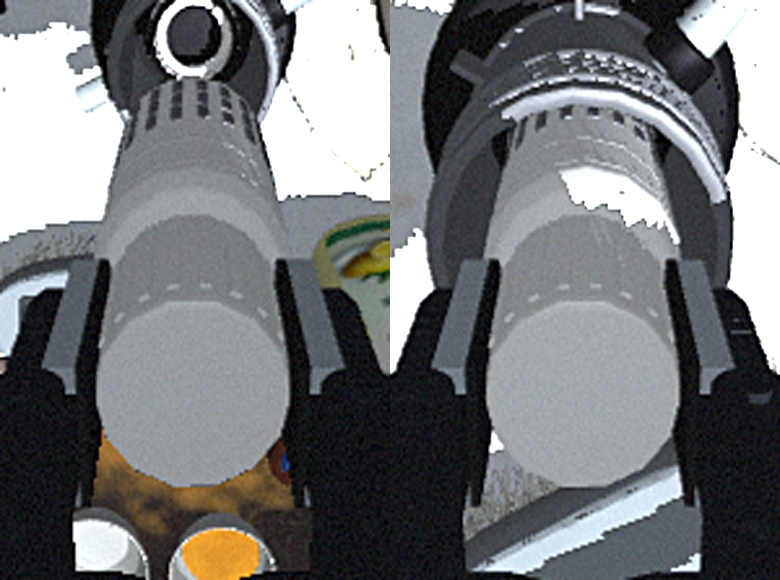

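Rib dots at (145–235, 286–298) and slots at the top sit in the same place in both crops. So the knob hasn't slipped in the grip, and the cartridge really has turned with the tool. One more small step, watching the torque.

>>> carry_out(
  targets=[
    [[0, 0, -0.001], [0, 0, -0.1], -1],
    [[0, 0, 0], [0, 0, 0], -1],
    [[0, 0, 0], [0, 0, 0], -1],
  ],
)

```text
time: 16.92
position: [0.5378, 0.2042, 0.199]
ee_rot: [3.14, 0.001, 2.68]
contact_force: [-1.8, -1.1, 7.4]
grip_width: 0.0315
finger_force: 45.8
```

```bash
python3 -c "
from h import *
s=bot.sense();print(s['torque'],s['contact_force'],s['q'][5],s['position'],s['ee_rot'],s['effort'])"
```

```text
[-0.13893574  0.17225478 -0.09750572] [-1.84634014 -1.06910297  7.44630399] 0.8241827669161168 [0.53775409 0.20424501 0.19899439] [3.14034988e+00 1.20606708e-03 2.68040707e+00] [ 1.90760088e-01 -4.58287740e+01  3.18176079e+01 -4.88848072e-01
  4.45294857e-02 -3.65249149e-02]
```

>>> carry_out(
  targets=[
    [[0, 0, -0.001], [0, 0, -0.1], -1],
    [[0, 0, 0], [0, 0, 0], -1],
    [[0, 0, 0], [0, 0, 0], -1],
  ],
)

```text
time: 17.17
position: [0.5378, 0.2042, 0.1989]
ee_rot: [3.14, 0.001, 2.628]
contact_force: [-1.0, -0.9, 7.9]
grip_width: 0.0318
finger_force: 45.8
```

```bash
python3 -c "
from h import *
s=bot.sense();print(s['torque'],s['contact_force'],s['q'][5],s['position'],s['ee_rot'],s['effort'])"
```

```text
[-0.09189154  0.23897074 -0.10903897] [-1.03701356 -0.91528225  7.89709357] 0.8765096193464444 [0.53776201 0.20421977 0.19889329] [3.14037829e+00 1.22061324e-03 2.62808065e+00] [ 2.57347114e-01 -4.56942344e+01  3.17750895e+01 -5.37903104e-01
  6.27225148e-02 -4.49205993e-02]
```

```bash
python3 -c "
from h import *
shot('wrist','w6.png')
g=[cv2.createCLAHE(4,(4,4)).apply(cv2.imread('pics/w%d.png'%i,0)) for i in (3,4,5,6)]
def roi(i,y0,y1,x0,x1): return g[i][y0:y1,x0:x1].astype(np.float32)
for nm,(y0,y1,x0,x1) in {'dots':(252,268,296,354),'slots':(184,206,302,342)}.items():
    t=roi(0,y0,y1,x0,x1)
    for i in (1,2,3):
        r=cv2.matchTemplate(g[i][y0-6:y1+6,x0-14:x1+14].astype(np.float32),t,cv2.TM_CCOEFF_NORMED)
        _,v,_,p=cv2.minMaxLoc(r);print(nm,i,round(v,2),p[0]-14,p[1]-6, round(float(r[6,14]),2))
L=[cv2.resize(cv2.imread('pics/w%d.png'%i)[230:290,285:365],None,fx=4.8,fy=4.8,interpolation=2) for i in (3,4,5,6)]
L=[np.clip(l*1.6,0,255).astype(np.uint8) for l in L]
cv2.imwrite('pics/z6.png',np.vstack([np.hstack(L[:2]),np.hstack(L[2:])]))"
```

```text
dots 1 0.9 0 0 0.9
dots 2 0.85 0 0 0.85
dots 3 0.81 0 0 0.81
slots 1 0.33 8 6 0.31
slots 2 0.21 0 2 0.16
slots 3 0.27 0 2 0.19
```

View pics/z6.png

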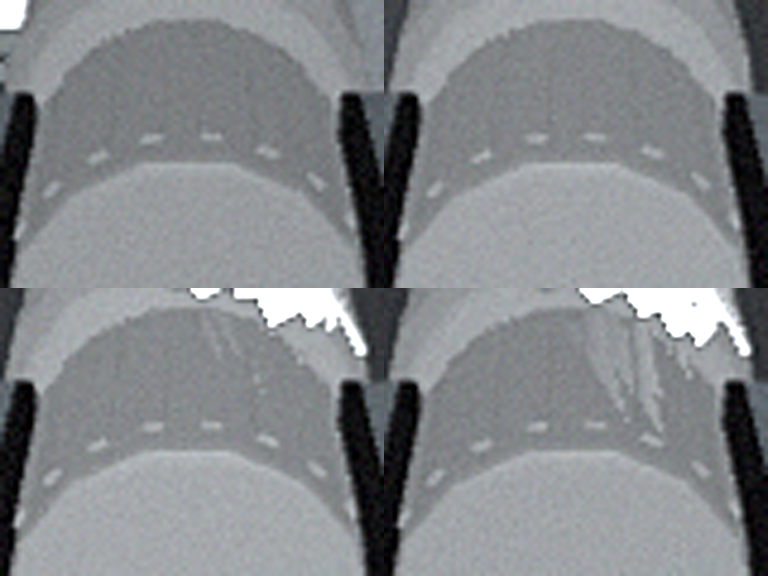

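The dots, facets and pad edges are identical in all four crops, so there is no slip in rotation or height. By the grip offset, the shoulder is at or slightly below the nominal home height, with the ring torque showing. I'll stop turning, unload and let go.

>>> carry_out(
  targets=[
    [[0, 0, 0.004], [0, 0, 0], -1],
    [[0, 0, 0.003], [0, 0, 0], -1],
    [[0, 0, 0], [0, 0, 0], -1],
    [[0, 0, 0], [0, 0, 0], -1],
  ],
)

```text
time: 17.55
position: [0.5377, 0.2043, 0.199]
ee_rot: [3.141, 0.001, 2.626]
contact_force: [-0.1, -0.5, 6.3]
grip_width: 0.0318
finger_force: 45.6
```

```bash
python3 -c "
from h import *
s=bot.sense();print(s['torque'],s['contact_force'],s['q'][5],s['position'],s['ee_rot'],s['effort'])"
```

```text
[-0.03788947 -0.01779071  0.00442408] [-0.09130386 -0.45168242  6.2656942 ] 0.8781750941675791 [0.53770979 0.2042724  0.19895905] [3.1408408e+00 6.8877681e-04 2.6264905e+00] [ 1.01257344e-01 -4.68408716e+01  3.20394552e+01  3.03616282e-02
  1.97353866e-02  1.33951195e-02]
```

>>> carry_out(
  targets=[
    [[0, 0, 0.004], [0, 0, 0], -1],
    [[0, 0, 0.004], [0, 0, 0], -1],
    [[0, 0, 0], [0, 0, 0], -1],
    [[0, 0, 0], [0, 0, 0], -1],
  ],
)

```text
time: 17.88
position: [0.5376, 0.2043, 0.199]
ee_rot: [3.142, -0.0, 2.625]
contact_force: [2.1, 0.3, 0.3]
grip_width: 0.0319
finger_force: 45.0
```

```bash
python3 -c "
from h import *
s=bot.sense();print(s['torque'],s['contact_force'],s['q'][5],s['position'],s['ee_rot'],s['effort'])"
```

```text
[ 0.29319929 -0.55677574  0.03549981] [2.10474976 0.25076245 0.2901389 ] 0.8794608539183724 [0.53758392 0.20428054 0.19901755] [ 3.14150291e+00 -2.50597061e-05  2.62524696e+00] [-4.75075131e-02 -4.97859657e+01  3.31578004e+01  1.11681629e+00
 -1.11936154e-01  3.26764828e-02]
```

The thread holds it: z stays at 0.199 as the press goes to zero. Releasing now.

>>> carry_out(
  targets=[
    [[0, 0, 0], [0, 0, 0], -0.2],
    [[0, 0, 0], [0, 0, 0], 0.1],
    [[0, 0, 0], [0, 0, 0], 0.3],
    [[0, 0, 0], [0, 0, 0], 0.6],
    [[0, 0, 0], [0, 0, 0], 0.8],
    [[0, 0, 0], [0, 0, 0], 0.8],
    [[0, 0, 0.05], [0, 0, 0], 0.8],
    [[0, 0, 0.1], [0, 0, 0], 0.8],
    [[0, 0, 0.2], [0, 0, 0], 0.8],
    [[0, 0, 0.2], [0, 0, 0], 0.8],
    [[0, 0, 0.2], [0, 0, 0], 0.8],
    [[0, 0, 0.2], [0, 0, 0], 0.8],
    [[0, 0, 0.2], [0, 0, 0], 0.8],
    [[0, 0, 0.1], [0, 0, 0], 0.8],
    [[0, 0, 0.05], [0, 0, 0], 0.8],
    [[0, 0, 0], [0, 0, 0], 0.8],
    [[0, 0, 0], [0, 0, 0], 0.8],
  ],
)

```text
time: 19.3
position: [0.5374, 0.2042, 0.3287]
ee_rot: [-3.141, -0.0, 2.625]
contact_force: [-0.3, 0.2, -0.0]
grip_width: 0.0767
finger_force: 0.0
```

```bash
python3 -c "
from h import *
s=bot.sense();print(s['contact_force'],s['position'],s['ee_rot'],s['grip_width'])
w=shot('wrist','w7.png')
import pickle;pickle.dump((s,w),open('w7.pkl','wb'))
a=shot('scene','s7.png')['image'];b=w['image']
cv2.imwrite('pics/z7.png',np.hstack([cv2.resize(a[100:340,230:430],(400,480)),cv2.resize(b[100:340,220:420],(400,480))])[:,:,::-1])"
```

```text
[-0.26814265  0.16450901 -0.00068598] [0.53739212 0.20417913 0.32872778] [-3.14116787e+00 -3.78862351e-04  2.62470765e+00] 0.0766842394488751
```

View pics/z7.png

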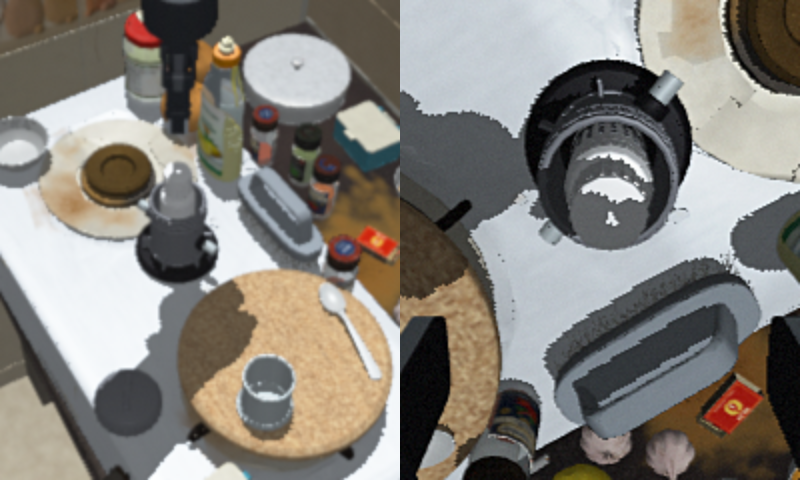

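The scene view shows the cartridge standing upright in the housing, the cup upright at about (267,390) and everything else in place. I'll go back to the grip pose with the gripper open and check numerically that the cartridge hasn't sprung back: at the same pose, the rib dots should match.

>>> carry_out(
  targets=[
    [[0, 0, -0.1], [0, 0, 0], 0.8],
    [[0, 0, -0.2], [0, 0, 0], 0.8],
    [[0, 0, -0.2], [0, 0, 0], 0.8],
    [[0, 0, -0.2], [0, 0, 0], 0.8],
    [[0, 0, -0.2], [0, 0, 0], 0.8],
    [[0, 0, -0.2], [0, 0, 0], 0.8],
    [[0.002, 0, -0.13], [0, 0, 0], 0.8],
    [[0.001, 0, -0.067], [0, 0, 0], 0.8],
    [[0, 0, 0], [0, 0, 0], 0.8],
    [[0, 0, 0], [0, 0, 0], 0.8],
  ],
)

```text
time: 20.23
position: [0.5374, 0.2041, 0.1991]
ee_rot: [-3.141, -0.001, 2.625]
contact_force: [-0.7, 0.6, 0.7]
grip_width: 0.0771
finger_force: 0.0
```

```bash
python3 -c "
from h import *
s=bot.sense();print(s['contact_force'],s['position'],s['ee_rot'],s['grip_width'])
shot('wrist','w8.png')
g=[cv2.imread('pics/w%d.png'%i,0).astype(np.float32) for i in (5,8,6)]
y0,y1,x0,x1=252,275,292,356
t=g[0][y0:y1,x0:x1]
for j in (1,2):
  r=cv2.matchTemplate(g[j][y0-6:y1+6,x0-14:x1+14],t,cv2.TM_CCOEFF_NORMED)
  _,v,_,p=cv2.minMaxLoc(r);print(v,p[0]-14,p[1]-6)
  print(np.round(r[p[1],max(0,p[0]-8):p[0]+9],2))
"
```

```text
[-0.74329967  0.56889706  0.69988814] [0.53744074 0.20406134 0.19912404] [-3.14074736e+00 -7.28260883e-04  2.62467167e+00] 0.07708750768638413
0.5829174518585205 1 1
[0.35 0.35 0.34 0.36 0.38 0.42 0.48 0.55 0.58 0.53 0.46 0.41 0.38 0.37
 0.35 0.37 0.35]
0.9391060471534729 0 0
[0.41 0.42 0.45 0.49 0.52 0.57 0.66 0.81 0.94 0.8  0.63 0.54 0.49 0.47
 0.45 0.42 0.41]
```

```bash
python3 -c "
from h import *
for i in (5,6,8):
    g=cv2.imread('pics/w%d.png'%i,0)[252:278,288:360].astype(np.float32)
    d=cv2.morphologyEx(cv2.GaussianBlur(g,(3,3),0),cv2.MORPH_TOPHAT,np.ones((5,9),np.uint8))
    m=(d>9).astype(np.uint8);n,l,s,c=cv2.connectedComponentsWithStats(m)
    print(i,[(int(c[k][0]+288),int(c[k][1]+252),int(s[k][4])) for k in range(1,n) if 2<s[k][4]<40])
"
```

```text
5 [(316, 258, 8), (328, 258, 7), (305, 262, 9), (340, 261, 9), (350, 267, 6), (295, 269, 7), (357, 276, 7), (288, 276, 5)]
6 [(333, 253, 6), (340, 254, 21), (316, 258, 8), (328, 258, 6), (304, 262, 9), (340, 261, 9), (350, 267, 6), (295, 269, 7), (357, 275, 7), (289, 276, 6)]
8 [(291, 255, 19), (334, 253, 8), (341, 254, 24), (357, 257, 28), (317, 258, 6), (329, 258, 8), (341, 262, 32), (305, 262, 9), (354, 273, 34), (296, 269, 5), (289, 277, 3)]
```

The dots are where they were, to within a pixel, so there's no spring-back. I'll retreat and hand in.

>>> carry_out(
  targets=[
    [[0, 0, 0.08], [0, 0, 0], 0.8],
    [[0, 0, 0.2], [0, 0, 0], 0.8],
    [[0, 0, 0.25], [0, 0, 0], 0.8],
    [[0, 0, 0.25], [0, 0, 0], 0.8],
    [[0, 0, 0.25], [0, 0, 0], 0.8],
    [[0, 0, 0.25], [0, 0, 0], 0.8],
    [[0, 0, 0.15], [0, 0, 0], 0.8],
    [[0, 0, 0.05], [0, 0, 0], 0.8],
    [[0, 0, 0], [0, 0, 0], 0.8],
    [[0, 0, 0], [0, 0, 0], 0.8],
  ],
)

```text
time: 21.12
position: [0.5378, 0.2042, 0.3476]
ee_rot: [3.141, 0.0, 2.625]
contact_force: [-0.2, -0.7, -0.6]
grip_width: 0.077
finger_force: 0.0
```

```bash
python3 -c "
from h import *
print(bot.sense()['position'],bot.close_job())"
```

```text
the job is handed in; nothing more can be done
[0.53777684 0.20418485 0.34762255] None
```

The cartridge is screwed into the housing seat, about 129° clockwise from where it dropped into the thread, and I let go and handed the job in at about 21 s; the shoulder sits at or just below its nominal home height and the ring torque was about 0.1 N m, but I felt no sharp tightening.

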